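# Clear the drive box and seat its gear

### The job

Use the scraper block, held in the gripper, to wipe the four chips of dried ink off the top of the drive box, without touching them with the fingers, then stand the scraper upright on the bench again and let it go. Then lift the drive gear out of its wooden stand, turn it until its splines mesh with the socket in the box, slide it fully home against the spring latch, and finish while still gripping it and pressing it down on its seat: do not let go, as I will fit the locking screw. Leave the tin, the roller and the tape where they are.

Things in the scene. Friction and masses are not known exactly. Their poses are not given: they have to be found in the camera images.
- drivebox: Green steel drive box of a small press with a bare steel top, bolted to the bench: 170 mm along its x, 130 mm along its y, 50 mm high, top flat. Origin at the centre of its underside on the bench. Four low lugs (8 mm high) stick out 17 mm on its two y sides. Its x points away from the robot, within 0.4 rad; the bench beyond its +x edge is free.
- socket (a point): Centre of the splined socket's mouth, level with the box's top face (50 mm above the bench), same axes as the box. The socket is a plus-shaped slot: four arms along the box's x and y, each 11 mm wide, reaching 18.2 mm from the centre, open right down to the bench but for the latch in its middle. Repeats every quarter turn.
- latch (a joint): Round brass spring latch in the middle of the socket, its top 10 mm below the box's top face when up (0). Value is how far it is pushed down (m). It pushes up with about 5 N at the start and 10 N at 0.006, where the gear is fully home; stop at 0.007. Alone, it lifts the meshed gear 6 mm off its seat.
- gear: Steel drive gear, about 0.3 kg. Origin at the centre of the flat underside of its toothed wheel (68 mm across, z 0 to 8 mm), z up. At the start it rests upright in the wooden stand, underside 20 mm above the bench. Fully home, its underside lies on the box's top. Neck above the wheel: 18 mm across, z 8 to 30 mm.
- gear_grip (a point): Centre of the gear's dark grip bar, 44 mm above the gear's origin: 60 mm long along the gear's x, 18 mm thick along its y, 28 mm high (z 30 to 58 mm above the origin). Same axes as the gear.
- gear_foot (a point): Lower end of the gear's foot, on its axis, 16 mm below the gear's origin. The foot is four splines along the gear's x and y (in line with and square to the grip bar), each 9 mm wide, reaching 17 mm from the axis, lower edges rounded to lead in. It fits the socket at every quarter turn with 1 mm clearance a side.
- stand: Square wooden block fixed to the bench, 74 mm wide, 20 mm high, with a 42 mm square hole right through, in which the gear's foot waits. Origin at the centre of its underside.
- scraper: Scraper block, about 0.25 kg, standing on the bench. Rubber foot 28 mm along its x, 130 mm along its y, 25 mm high; on it a wooden grip rib 18 mm thick (x), 80 mm long (y), from 25 to 65 mm height. Origin at the centre of its underside. It lies to one side of the drive box and the gear's stand to the other; the sides swap.
- tin: Bystander: grey ink tin, 84 mm across, 85 mm high. Origin at the centre of its underside.
- roller: Bystander: ink roller lying on the bench, yellow barrel 48 mm across and 120 mm long along its y, wooden handle along +x to 165 mm. Origin on the bench under the barrel's centre.
- tape: Bystander: roll of paper tape lying flat, 90 mm across, 24 mm high. Origin at the centre of its underside.
- chip0: Chip of dried yellow ink, 23 x 19 mm and 9 mm thick, about 11 g, one of four alike lying flat on the box's top at the start, 40 mm or less from the box centre towards its -x edge (the strip beyond is clear), 80 mm towards +x, 60 mm along y. Origin at the centre of its underside.
- chip1: Chip of dried yellow ink, 23 x 19 mm and 9 mm thick, about 11 g, one of four alike lying flat on the box's top at the start, 40 mm or less from the box centre towards its -x edge (the strip beyond is clear), 80 mm towards +x, 60 mm along y. Origin at the centre of its underside.
- chip2: Chip of dried yellow ink, 23 x 19 mm and 9 mm thick, about 11 g, one of four alike lying flat on the box's top at the start, 40 mm or less from the box centre towards its -x edge (the strip beyond is clear), 80 mm towards +x, 60 mm along y. Origin at the centre of its underside.
- chip3: Chip of dried yellow ink, 23 x 19 mm and 9 mm thick, about 11 g, one of four alike lying flat on the box's top at the start, 40 mm or less from the box centre towards its -x edge (the strip beyond is clear), 80 mm towards +x, 60 mm along y. Origin at the centre of its underside.
Things that resemble listed ones, but are neither listed nor needed, are in the scene too. Of the things like the scraper, leave any that is turquoise; of the rest the larger one is meant. There is more than one size of the drivebox; the one meant has the size given above.

How it is judged:
By the outcome, as a careful person would: the job done as asked, in the order asked, and still so for the second after the job is handed in, while the arm keeps its last pose, push and grip.
It also fails if it takes over 64 s, if anything falls off the work surface, if the arm or the gripper's body presses on something with over 40 N, if the wrist force passes 120 N, or if a joint passes its speed limit or range.

### The arm

A 6-joint arm with a two-finger parallel gripper is mounted at the origin on the work surface. World frame = base frame: x ahead of the robot, y to its left, z up, the work surface at z = 0. Lengths are in m, angles in rad, forces in N, time in s.
With the tool pointing down it reaches from about 0.35 to 0.975 m from the base axis. Payload 17.4 kg.
Tool frame: the origin (TCP) lies at the centre of the arm's flange, where the gripper is bolted on; the fingertips stand 173 mm ahead of it and the grasp point (between the pads) lies 155 mm ahead of it; z points along the fingers, y is the direction in which the jaws open and shut (so a half turn about z gives the same grasp; the last joint's range is limited). The gripper opens to 85 mm and grips with 20 to 120 N. Pads are 22 mm wide; open, the fingers measure 114 mm over their backs; the gripper's body (76 mm by 85 mm) begins 54 mm behind the grasp point. The pads swing forward as they close: fully open they stand 13 mm farther back than shut.
Start: joints at [1.063, 0.116, 1.442, -0, 1.584, -0.038], TCP at [0.306, 0.602, 0.405] pointing down, gripper open.
Joint ranges: [-2.83, 2.83], [-0.83, 2.19], [0.07, 2.5], [-1.14, 4.28], [0.01, 3], [-2.97, 2.97]. Speed limits (rad/s): [1.89, 1.89, 2.22, 3.14, 3.14, 3.14].

### API

Orientations are given as a rotation vector (axis times angle).
In Python, from cell import env gives the robot as it stands.
- The arm moves only by the tool drive_tool, never from a script. Its argument "deltas" is a list of rows, each an object with "translation": the shift along the tool's x, y, z in m, a list of three; "twist": the turn, a rotation vector about the tool's x, y, z in rad, a list of three. In form: [{"translation": [dx, dy, dz], "twist": [ax, ay, az]}, ...]. A call has 1 to 12 rows; each row shifts and turns the commanded pose from where the row before left it, along the tool's axes as they then stand; what a row does not reach is not made up. A row lasts 1/10 s, in which the tool goes at most 50 mm and 8.59 degrees, less where a joint would pass 70% of its speed; a pose out of reach is approached as far as the arm can. A call with a gripper value outside its range is refused whole. "grip" is the closure, from 0 (fully open) to 1 (shut), set as the call begins (left out, the last holds). The fingers move at their own pace and stop on an object; "newtons" is the grip in N (left out, the last holds). Time passes only in rows, so rows that do not move let the fingers close. It gives the time, the measured TCP pose, the force and the opening at its end, in the units of the state.
- env.state(): the state, without advancing time (a new reading comes with each control period).
- env.camera(name): name is "side" or "top"; returns the picture (400x640x3 uint8, red, green, blue); there is no depth.
- env.get_calibration(name): a dict with "camera_matrix" (3x3 intrinsics, pixels), "pose" (4x4, takes a point from camera to world coordinates). Camera axes: x right, y down, z forward; pixel columns grow to the right and rows downward; lengths in m; the calibration is good to about 2 mm. A picture is of the moment at which its call begins. get_calibration takes no time and is no camera call.
- env.hand_in(): hands the job in, once; it reports no verdict.
The state is a dict: "time": time; "q": joint angles; "qvel": joint speeds; "effort": joint torques, N m; "tcp_pos": TCP position; "eef_rot": TCP orientation; "contact_force": force on the tool from outside, world axes, zero at the start; "torque": the same for the moment, N m; "width": finger opening in m.
Only numpy, scipy, OpenCV 4.12 (cv2) and the standard library are available. Lean on these libraries where they do the work, as an engineer would, in place of code of your own. Each camera call takes 0.05 s, during which the arm holds its last target. There are 200 camera calls.

## Working session

There is one attempt and no reset: what is moved stays moved. The work goes in short steps, Python scripts to look and compute and a tool call to move; the robot and the scene stay as the last step left them, time stands still between calls to the robot, and variables do not carry over. Pictures are saved under pics/ and viewed, about 8 in all and at most 12, crops included, and the job is handed in when it is done.

Besides the shell and the picture viewer there is one more tool, called after "Request:" in YAML: its name, and indented under it one key for each argument. drive_tool: Moves the arm, as the interface text tells. Its arguments: {"type":"object","properties":{"deltas":{"type":"array"},"grip":{"type":"number"},"newtons":{"type":"number"}},"required":["deltas"]}

```bash
mkdir -p pics; ls; python3 - <<'E'
from cell import env
import cv2
print(env.state())
for n in("top","side"):
    im=env.camera(n); cv2.imwrite(f"pics/{n}0.png",im[:,:,::-1])
    c=env.get_calibration(n); print(n,c)
E
```

```text
pics
{'time': 0.0, 'q': array([ 1.06322951e+00,  1.16503101e-01,  1.44226043e+00,  9.72139723e-06,
        1.58400317e+00, -3.77817313e-02]), 'qvel': array([ 0.00095837, -0.000255  , -0.00190235,  0.00281973, -0.00051648,
       -0.00072611]), 'effort': array([ 3.78213954e-03, -7.31990504e+01, -6.32475901e+01,  1.40121042e-04,
        6.48323839e-03,  7.75494732e-05]), 'tcp_pos': array([0.30557229, 0.60188969, 0.40395351]), 'eef_rot': array([-7.31093431e-01, -3.05500545e+00,  1.77175806e-03]), 'contact_force': array([-0.28745581, -0.04500821,  0.44109696]), 'torque': array([-0.0293026 ,  0.03398378, -0.00115463]), 'width': 0.08550358506463906}
top {'camera_matrix': array([[439.42988737,   0.        , 312.40493189],
       [  0.        , 439.42988737, 208.95497966],
       [  0.        ,   0.        ,   1.        ]]), 'pose': array([[-2.07820330e-03, -9.84721225e-01,  1.74125790e-01,
         3.16045085e-01],
       [-9.99966783e-01,  6.74068180e-04, -8.12266249e-03,
         5.24951330e-02],
       [ 7.88118550e-03, -1.74136887e-01, -9.84689917e-01,
         1.21478693e+00],
       [ 0.00000000e+00,  0.00000000e+00,  0.00000000e+00,
         1.00000000e+00]])}
side {'camera_matrix': array([[501.02604376,   0.        , 330.60320087],
       [  0.        , 501.02604376, 204.81501084],
       [  0.        ,   0.        ,   1.        ]]), 'pose': array([[-0.93075866, -0.20960101,  0.29959262,  0.05947111],
       [-0.36545157,  0.50740419, -0.78037564,  1.28880564],
       [ 0.01155297, -0.83582798, -0.54886986,  0.93186032],
       [ 0.        ,  0.        ,  0.        ,  1.        ]])}
```

View pics/top0.png

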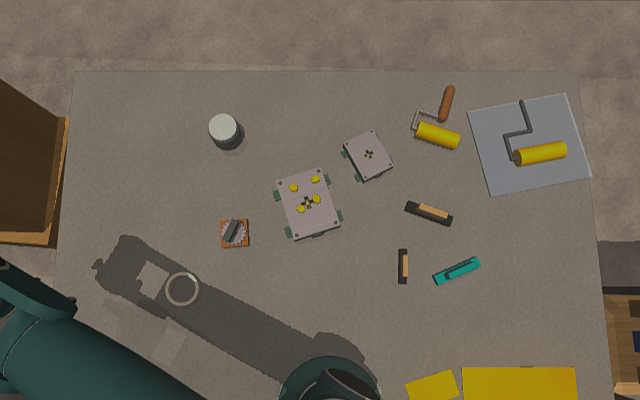

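View pics/side0.png

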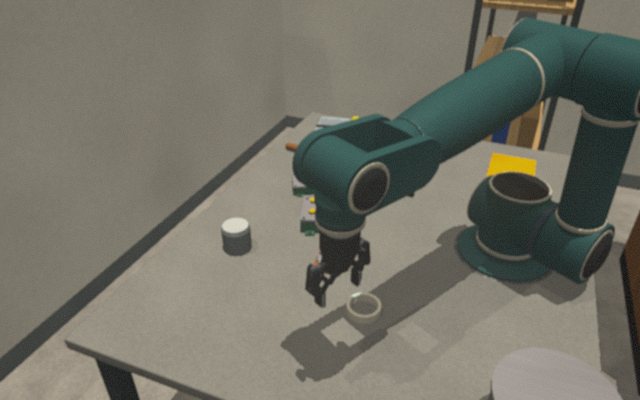

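Top view: drive box at about (309,205) with 4 yellow chips, a smaller decoy box at (368,155), gear/stand at (234,232), black scraper candidates at (429,213) (larger) and (403,266), the turquoise one at (457,270), tin (224,130), tape ring (183,289), roller (438,130). In the side view the arm hides most of it.

```bash
cat > h.py <<'E'
import numpy as np, cv2
from cell import env
def ray(n,uv,z):
    c=env.get_calibration(n);K=c["camera_matrix"];P=c["pose"]
    uv=np.atleast_2d(np.asarray(uv,float))
    d=np.c_[uv,np.ones(len(uv))]@np.linalg.inv(K).T@P[:3,:3].T
    o=P[:3,3]; return o[:2]+d[:,:2]*((z-o[2])/d[:,2])[:,None]
def proj(n,p):
    c=env.get_calibration(n);K=c["camera_matrix"];P=c["pose"]
    q=(np.atleast_2d(p)-P[:3,3])@P[:3,:3]; q=q@K.T; return q[:,:2]/q[:,2:]
def rect(n,mask,z,box):
    """largest blob in pixel box (u0,v0,u1,v1) -> world min-area rect"""
    m=np.zeros_like(mask);u0,v0,u1,v1=box;m[v0:v1,u0:u1]=mask[v0:v1,u0:u1]
    cs,_=cv2.findContours(m,cv2.RETR_EXTERNAL,cv2.CHAIN_APPROX_NONE)
    c=max(cs,key=cv2.contourArea)[:,0]
    w=ray(n,c,z).astype(np.float32)*1000
    return cv2.minAreaRect(w),cv2.contourArea(c)
E
python3 - <<'E'
from h import *
im=cv2.imread("pics/top0.png"); hsv=cv2.cvtColor(im,cv2.COLOR_BGR2HSV)
for p in [(285,195),(330,225),(420,206),(445,222),(431,210),(401,255),(405,266),(309,222),(250,240),(226,240),(234,228),(350,250)]:
    print(p,hsv[p[1],p[0]])
c=im[160:255,210:350]; cv2.imwrite("pics/c1.png",np.hstack([cv2.resize(c,None,fx=5,fy=5,interpolation=cv2.INTER_CUBIC)]))
E
```

```text
(285, 195) [ 11  30 145]
(330, 225) [  8  32 145]
(420, 206) [ 17 137 177]
(445, 222) [13 35 51]
(431, 210) [ 17 136 171]
(401, 255) [13 62 58]
(405, 266) [ 18 131 170]
(309, 222) [  9  30 144]
(250, 240) [ 20  40 116]
(226, 240) [90  3 74]
(234, 228) [12 18 69]
(350, 250) [ 17  41 119]
```

View pics/c1.png

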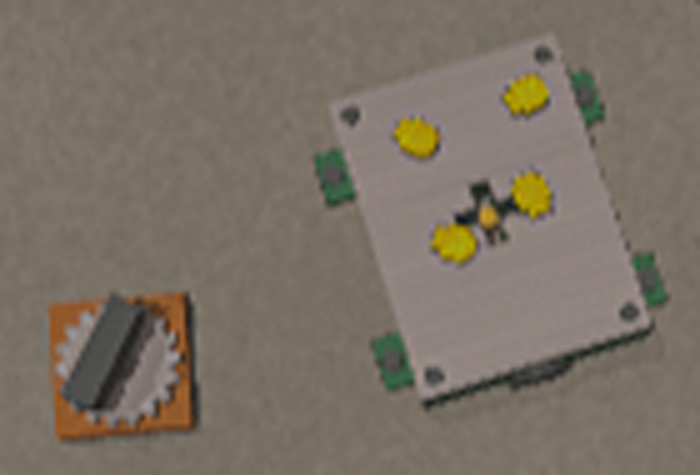

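The crop shows the box's bare top with corners at crop (332,102),(556,37),(650,328),(424,402), the plus socket with its brass latch at (487,213), and the gear with its dark bar at (105,352). All four chips are visible, two of them over or near the socket.

```bash
python3 - <<'E'
from h import *
im=cv2.imread("pics/top0.png")
# x4 upsample for subpixel contours
S=4; up=cv2.resize(im,None,fx=S,fy=S,interpolation=cv2.INTER_CUBIC); hsv=cv2.cvtColor(cv2.GaussianBlur(up,(5,5),0),cv2.COLOR_BGR2HSV)
H,s,V=[hsv[...,i].astype(int) for i in range(3)]
def R(mask,z,box,close=0):
    m=np.zeros(mask.shape,np.uint8);u0,v0,u1,v1=[S*b for b in box];m[v0:v1,u0:u1]=mask[v0:v1,u0:u1]*255
    if close: m=cv2.morphologyEx(m,cv2.MORPH_CLOSE,np.ones((close,close)))
    m=cv2.morphologyEx(m,cv2.MORPH_OPEN,np.ones((5,5)))
    cs,_=cv2.findContours(m,cv2.RETR_EXTERNAL,cv2.CHAIN_APPROX_NONE)
    c=max(cs,key=cv2.contourArea)[:,0]
    w=(ray("top",(c+.5)/S-.5,z)*1000).astype(np.float32)
    return cv2.minAreaRect(w),w
yel=(H>20)&(H<34)&(s>150)
box=(((s<36)&(V>125))|yel)
for n,m,z,b,cl in [("box",box,.05,(265,160,350,250),61),("smallbox",box,.05,(340,120,400,190),61),
 ("socket",(V<75),.05,(296,190,318,214),9),
 ("gearbar",(V<95)&(s<60),.078,(220,215,247,245),9),
 ("stand",(H<15)&(s>120),.02,(212,210,255,255),101),
 ("rib",(H>12)&(H<24)&(s>100)&(V>120),.065,(400,195,460,230),9),
 ("foot",(V<80)|((H>12)&(H<24)&(s>100)),.025,(400,195,460,230),15),
 ("rib2",(H>12)&(H<24)&(s>100)&(V>120),.065,(390,245,415,290),9),
 ("tin",(V>130)&(s<40),.085,(200,105,250,155),9)]:
    r,w=R(m,z,b,cl); print(n,np.round(r[0],1),np.round(r[1],1),round(r[2],1))
m=(yel*255).astype(np.uint8); m[:S*165]=0;m[S*220:]=0;m[:,:S*270]=0;m[:,S*340:]=0
cs,_=cv2.findContours(m,cv2.RETR_EXTERNAL,cv2.CHAIN_APPROX_NONE)
for c in cs:
    if len(c)>30: r=cv2.minAreaRect((ray("top",(c[:,0]+.5)/S-.5,.059)*1000).astype(np.float32));print("chip",np.round(r[0],1),np.round(r[1],1),round(r[2]))
cor=np.array([(332,102),(556,37),(650,328),(424,402)])/5+[210,160]
w=ray("top",cor-.4,.05)*1000;print(w.round(1),w.mean(0),np.linalg.norm(np.roll(w,-1,0)-w,axis=1))
print("latch",ray("top",np.array([487,213])/5+[209.6,159.6],.04)*1000)
g=np.array([(113,292),(150,308),(103,412),(63,394)])/5+[209.6,159.6]
E
```

```text
box [541.  57.] [170.3 130.8] 18.0
smallbox [ 677.2 -111.3] [121.3  92.9] 27.6
socket [551.8  60.1] [10.1  9.7] 90.0
gearbar [458.6 253.6] [29.  61.6] 64.5
stand [461.3 257.7] [75.2 75.8] 5.2
rib [ 516.  -278.1] [78.6 17.8] 69.4
foot [ 516.6 -276.8] [133.4  39.4] 69.1
rib2 [ 370.5 -197.7] [12.4 56.6] 87.7
tin [742.5 286.6] [75.7 74.6] 39.3
chip [523.3  74.9] [22.9 20.4] 76
chip [537.   56.7] [8.1 9.1] 45
chip [548.7  34. ] [23.2 19.8] 29
chip [580.4  95.5] [23.7 18.6] 59
chip [603.7  36.4] [19.1 22.8] 30
[[602.1 141.8]
 [638.7  19.7]
 [477.8 -29.8]
 [438.3  90.9]] [539.22104081  55.64752891] [127.51165083 168.28141168 127.02622898 171.58136676]
latch [[542.46962821  57.47897353]]
```

Measured sizes match: box 170×131 at (541,57), yaw 18°; large scraper rib 79×18 at (516,-278), y-axis at 69.4°; the other black one has a 57×12 rib, so it is the decoy. Next comes the move helper.

```bash
cat > mv.py <<'E'
import sys,numpy as np
from scipy.spatial.transform import Rotation as Ro
from cell import env
def plan(x,y,z,yaw,n):
    """n equal rows to TCP (m), tool pointing down, tool y at world angle yaw (deg)"""
    s=env.state(); R=Ro.from_rotvec(s["eef_rot"]).as_matrix(); p=s["tcp_pos"]
    y0=np.degrees(np.arctan2(R[1,1],R[0,1])); a=np.radians(yaw)
    T=np.array([[-np.sin(a),np.cos(a),0],[np.cos(a),np.sin(a),0],[0,0,-1]]).T
    T[:,0]=np.cross(T[:,1],T[:,2])
    w=Ro.from_matrix(R.T@T).as_rotvec()
    print("at",p.round(4),"yaw",y0.round(2),"F",s["contact_force"].round(1),"w",s["width"].round(4),"t",round(s["time"],2),"twist",w.round(4),"/n",(w/n).round(4))
    d=np.array([x,y,z])-p; print("step",np.linalg.norm(d)/n)
    for i in range(n):
        Ri=R@Ro.from_rotvec(w*i/n).as_matrix(); print(i,(Ri.T@d/n).round(4))
if __name__=="__main__": plan(*map(float,sys.argv[1:5]),int(sys.argv[5]))
E
python3 mv.py .516 -.278 .30 -20.6 22
```

```text
Traceback (most recent call last):
  File "mv.py", line 15, in <module>
    if __name__=="__main__": plan(*map(float,sys.argv[1:5]),int(sys.argv[5]))
                             ~~~~^^^^^^^^^^^^^^^^^^^^^^^^^^^^^^^^^^^^^^^^^^^^
  File "mv.py", line 11, in plan
    print("at",p.round(4),"yaw",y0.round(2),"F",s["contact_force"].round(1),"w",s["width"].round(4),"t",round(s["time"],2),"twist",w.round(4),"/n",(w/n).round(4))
                                                                                ^^^^^^^^^^^^^^^^
AttributeError: 'float' object has no attribute 'round'
```

```bash
sed -i 's/s\["width"\].round(4)/round(s["width"],4)/' mv.py
python3 mv.py .516 -.278 .30 -20.6 24
```

```text
at [0.3056 0.6019 0.404 ] yaw 63.08 F [-0.4 -0.9 -0.5] w 0.0856 t 0.1 twist [-9.0000e-04  7.0000e-04  1.4606e+00] /n [-0.      0.      0.0609]
step 0.03794443117958931
0 [-0.0244 -0.0287  0.0044]
1 [-0.0261 -0.0272  0.0044]
2 [-0.0277 -0.0255  0.0044]
3 [-0.0292 -0.0238  0.0044]
4 [-0.0306 -0.022   0.0044]
5 [-0.0319 -0.0201  0.0044]
6 [-0.0331 -0.0181  0.0044]
7 [-0.0341 -0.0161  0.0044]
8 [-0.035  -0.014   0.0044]
9 [-0.0358 -0.0118  0.0043]
10 [-0.0365 -0.0096  0.0043]
11 [-0.037  -0.0074  0.0043]
12 [-0.0373 -0.0051  0.0043]
13 [-0.0376 -0.0028  0.0043]
14 [-0.0377 -0.0005  0.0043]
15 [-0.0377  0.0018  0.0043]
16 [-0.0375  0.004   0.0043]
17 [-0.0372  0.0063  0.0043]
18 [-0.0367  0.0086  0.0043]
19 [-0.0361  0.0108  0.0043]
20 [-0.0354  0.013   0.0043]
21 [-0.0345  0.0151  0.0043]
22 [-0.0336  0.0172  0.0043]
23 [-0.0325  0.0192  0.0043]
```

Request:
drive_tool:
  deltas:
    - {"translation": [-0.024,-0.029,0.004],"twist": [0,0,0.061]}
    - {"translation": [-0.026,-0.027,0.004],"twist": [0,0,0.061]}
    - {"translation": [-0.028,-0.025,0.004],"twist": [0,0,0.061]}
    - {"translation": [-0.029,-0.024,0.004],"twist": [0,0,0.061]}
    - {"translation": [-0.031,-0.022,0.004],"twist": [0,0,0.061]}
    - {"translation": [-0.032,-0.02,0.004],"twist": [0,0,0.061]}
    - {"translation": [-0.033,-0.018,0.004],"twist": [0,0,0.061]}
    - {"translation": [-0.034,-0.016,0.004],"twist": [0,0,0.061]}
    - {"translation": [-0.035,-0.014,0.004],"twist": [0,0,0.061]}
    - {"translation": [-0.036,-0.012,0.004],"twist": [0,0,0.061]}
    - {"translation": [-0.036,-0.01,0.004],"twist": [0,0,0.061]}
    - {"translation": [-0.037,-0.007,0.004],"twist": [0,0,0.061]}
  grip: 0

```text
time: 1.3
tcp_pos: [0.4102, 0.1608, 0.3564]
eef_rot: [1.779, 2.589, -0.0]
contact_force: [0.7, 0.3, 0.8]
width: 0.0854
```

Request:
drive_tool:
  deltas:
    - {"translation": [-0.037,-0.005,0.004],"twist": [0,0,0.061]}
    - {"translation": [-0.038,-0.003,0.004],"twist": [0,0,0.061]}
    - {"translation": [-0.038,0,0.004],"twist": [0,0,0.061]}
    - {"translation": [-0.038,0.002,0.004],"twist": [0,0,0.061]}
    - {"translation": [-0.038,0.004,0.004],"twist": [0,0,0.061]}
    - {"translation": [-0.037,0.006,0.004],"twist": [0,0,0.061]}
    - {"translation": [-0.037,0.009,0.004],"twist": [0,0,0.061]}
    - {"translation": [-0.036,0.011,0.004],"twist": [0,0,0.061]}
    - {"translation": [-0.035,0.013,0.004],"twist": [0,0,0.061]}
    - {"translation": [-0.034,0.015,0.004],"twist": [0,0,0.061]}
    - {"translation": [-0.034,0.017,0.004],"twist": [0,0,0.061]}
    - {"translation": [-0.032,0.019,0.004],"twist": [0,0,0.061]}

```text
time: 2.5
tcp_pos: [0.5155, -0.2796, 0.3082]
eef_rot: [-2.588, -1.78, 0.0]
contact_force: [-0.2, -0.2, 0.4]
width: 0.0854
```

```bash
python3 mv.py .516 -.278 .205 -20.6 9 | head -3; python3 - <<'E'
from h import *
cv2.imwrite("pics/t1.png",env.camera("top")[:,:,::-1])
E
```

```text
at [ 0.5155 -0.2796  0.3082] yaw -20.95 F [-0.2 -0.2  0.4] w 0.0854 t 2.5 twist [-0.0005 -0.0001 -0.0062] /n [-0.0001 -0.     -0.0007]
step 0.011463420391283232
0 [ 0.0002 -0.      0.0115]
```

Request:
drive_tool:
  deltas:
    - {"translation": [0.002,0,0.03],"twist": [0,0,-0.006]}
    - {"translation": [0,0,0.03],"twist": [0,0,0]}
    - {"translation": [0,0,0.025],"twist": [0,0,0]}
    - {"translation": [0,0,0.018],"twist": [0,0,0]}

```text
time: 2.95
tcp_pos: [0.5157, -0.2758, 0.2034]
eef_rot: [-2.579, -1.791, 0.001]
contact_force: [-0.1, -0.2, 0.5]
width: 0.0852
```

Request:
drive_tool:
  deltas:
    - {"translation": [0,0,0],"twist": [0,0,0]}
    - {"translation": [0,0,0],"twist": [0,0,0]}
    - {"translation": [0,0,0],"twist": [0,0,0]}
    - {"translation": [0,0,0],"twist": [0,0,0]}
    - {"translation": [0,0,0],"twist": [0,0,0]}
    - {"translation": [0,0,0],"twist": [0,0,0]}
    - {"translation": [0,0,0],"twist": [0,0,0]}
    - {"translation": [0,0,0],"twist": [0,0,0]}
  grip: 1
  newtons: 60

```text
time: 3.75
tcp_pos: [0.5164, -0.2762, 0.2069]
eef_rot: [2.579, 1.791, 0.001]
contact_force: [0.5, 0.4, 6.6]
width: 0.0172
```

```bash
python3 mv.py .516 -.278 .205 -20.6 9 | head -1
```

```text
at [ 0.5164 -0.2762  0.2069] yaw -20.45 F [0.5 0.4 6.6] w 0.0172 t 3.75 twist [0.0017 0.0003 0.0026] /n [0.0002 0.     0.0003]
```

Request:
drive_tool:
  deltas:
    - {"translation": [0,0,-0.02],"twist": [0,0,0]}
    - {"translation": [0,0,-0.04],"twist": [0,0,0]}
    - {"translation": [0,0,-0.04],"twist": [0,0,0]}
    - {"translation": [0,0,-0.01],"twist": [0,0,0]}

```text
time: 4.15
tcp_pos: [0.5165, -0.2763, 0.3206]
eef_rot: [2.576, 1.789, 0.004]
contact_force: [1.3, 0.4, -1.9]
width: 0.0173
```

```bash
python3 mv.py .482 .038 .320 18 11
```

```text
at [ 0.5165 -0.2763  0.3206] yaw -20.45 F [ 1.3  0.4 -1.9] w 0.0173 t 4.15 twist [ 0.0051  0.0029 -0.6711] /n [ 0.0005  0.0003 -0.061 ]
step 0.028740335526263382
0 [ 0.0257 -0.0129 -0.    ]
1 [ 0.0264 -0.0113 -0.    ]
2 [ 0.0271 -0.0097 -0.    ]
3 [ 0.0276 -0.008  -0.    ]
4 [ 0.028  -0.0063  0.    ]
5 [ 0.0284 -0.0046  0.    ]
6 [ 0.0286 -0.0029  0.    ]
7 [ 0.0287 -0.0011  0.    ]
8 [0.0287 0.0006 0.    ]
9 [0.0286 0.0024 0.    ]
10 [0.0284 0.0041 0.0001]
```

Request:
drive_tool:
  deltas:
    - {"translation": [0.026,-0.013,0],"twist": [0,0,-0.061]}
    - {"translation": [0.026,-0.011,0],"twist": [0,0,-0.061]}
    - {"translation": [0.027,-0.01,0],"twist": [0,0,-0.061]}
    - {"translation": [0.028,-0.008,0],"twist": [0,0,-0.061]}
    - {"translation": [0.028,-0.006,0],"twist": [0,0,-0.061]}
    - {"translation": [0.028,-0.005,0],"twist": [0,0,-0.061]}
    - {"translation": [0.029,-0.003,0],"twist": [0,0,-0.061]}
    - {"translation": [0.029,-0.001,0],"twist": [0,0,-0.061]}
    - {"translation": [0.029,0.001,0],"twist": [0,0,-0.061]}
    - {"translation": [0.029,0.002,0],"twist": [0,0,-0.061]}
    - {"translation": [0.028,0.004,0],"twist": [0,0,-0.061]}
    - {"translation": [0,0,0],"twist": [0,0,0]}

```text
time: 5.35
tcp_pos: [0.481, 0.0411, 0.315]
eef_rot: [-1.84, -2.545, -0.0]
contact_force: [0.8, 0.3, -2.7]
width: 0.0173
```

```bash
python3 mv.py .482 .038 .258 18 1; python3 - <<'E'
from h import *
im=env.camera("top"); c=im[130:260,200:400]; d=env.camera("side")[100:330,200:500]
cv2.imwrite("pics/t2.png",np.hstack([cv2.resize(x,(400,300)) for x in (c,d)])[:,:,::-1])
E
```

```text
at [0.481  0.0411 0.315 ] yaw 18.26 F [ 0.8  0.3 -2.7] w 0.0173 t 5.35 twist [-0.0006 -0.0009  0.0045] /n [-0.0006 -0.0009  0.0045]
step 0.05713316729225727
0 [-0.0034  0.      0.057 ]
```

View pics/t2.png

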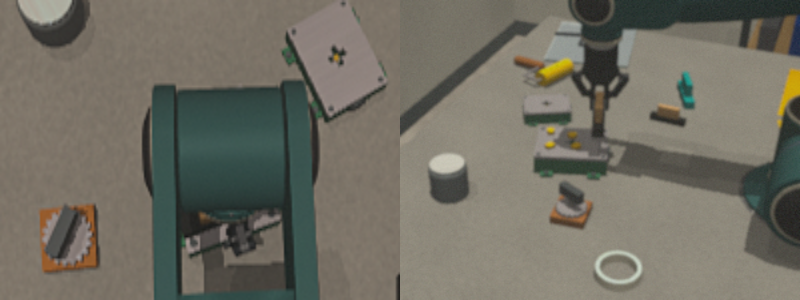

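The scraper is held level over the clear -x strip and all four chips still lie ahead of it. Lowering it now.

Request:
drive_tool:
  deltas:
    - {"translation": [-0.003,0,0.02],"twist": [0,0,0.004]}
    - {"translation": [0,0,0.02],"twist": [0,0,0]}
    - {"translation": [0,0,0.014],"twist": [0,0,0]}
    - {"translation": [0,0,0],"twist": [0,0,0]}
    - {"translation": [0,0,0],"twist": [0,0,0]}

```text
time: 5.95
tcp_pos: [0.4826, 0.0356, 0.262]
eef_rot: [-1.853, -2.537, 0.0]
contact_force: [-0.8, -0.1, -1.8]
width: 0.0171
```

```bash
python3 mv.py .482 .038 .258 18 1; python3 -c "
from cell import env
print(env.state())"
```

```text
at [0.4826 0.0356 0.262 ] yaw 17.72 F [-0.8 -0.1 -1.8] w 0.0171 t 5.95 twist [-0.0001  0.     -0.0049] /n [-0.0001  0.     -0.0049]
step 0.004730259877460421
0 [0.0024 0.0001 0.004 ]
{'time': 5.95, 'q': array([ 2.10014483e-02, -2.35735971e-01,  2.01198558e+00, -4.78446284e-05,
        1.36545177e+00, -2.88248796e-01]), 'qvel': array([ 0.00624556, -0.01130269, -0.01681027,  0.00149771, -0.0002847 ,
       -0.00053202]), 'effort': array([-1.57972025e-01, -3.96057522e+01, -5.94798052e+01, -1.36979602e-02,
       -7.10502081e-02,  6.43196363e-04]), 'tcp_pos': array([0.48262622, 0.03563752, 0.26204992]), 'eef_rot': array([-1.85276805e+00, -2.53702392e+00,  1.62083327e-04]), 'contact_force': array([-0.82665994, -0.08398792, -1.78112403]), 'torque': array([-0.0002256 , -0.00069633, -0.0671201 ]), 'width': 0.017079519560079016}
```

Request:
drive_tool:
  deltas:
    - {"translation": [0.002,0,0.003],"twist": [0,0,-0.005]}
    - {"translation": [0,0,0.001],"twist": [0,0,0]}
    - {"translation": [0,0,0],"twist": [0,0,0]}
    - {"translation": [0,0,0],"twist": [0,0,0]}
    - {"translation": [0,0,0],"twist": [0,0,0]}

```text
time: 6.45
tcp_pos: [0.4819, 0.0379, 0.2579]
eef_rot: [1.845, 2.542, 0.0]
contact_force: [-0.5, -0.2, -2.4]
width: 0.0167
```

```bash
python3 mv.py .636 .088 .258 18 14 |head -4
```

```text
at [0.4819 0.0379 0.2579] yaw 18.05 F [-0.5 -0.2 -2.4] w 0.0167 t 6.45 twist [0.0003 0.0001 0.0009] /n [0.     0.     0.0001]
step 0.011574163261456813
0 [-0.      0.0116 -0.    ]
1 [-0.      0.0116 -0.    ]
```

Request:
drive_tool:
  deltas:
    - {"translation": [0,0.006,0],"twist": [0,0,0]}
    - {"translation": [0,0.01,0],"twist": [0,0,0]}
    - {"translation": [0,0.01,0],"twist": [0,0,0]}
    - {"translation": [0,0.01,0],"twist": [0,0,0]}
    - {"translation": [0,0.01,0],"twist": [0,0,0]}
    - {"translation": [0,0.01,0],"twist": [0,0,0]}
    - {"translation": [0,0.01,0],"twist": [0,0,0]}
    - {"translation": [0,0.01,0],"twist": [0,0,0]}
    - {"translation": [0,0.01,0],"twist": [0,0,0]}
    - {"translation": [0,0.01,0],"twist": [0,0,0]}
    - {"translation": [0,0.01,0],"twist": [0,0,0]}
    - {"translation": [0,0.01,0],"twist": [0,0,0]}

```text
time: 7.65
tcp_pos: [0.5929, 0.0741, 0.2577]
eef_rot: [1.846, 2.542, 0.0]
contact_force: [-1.1, 0.7, -2.1]
width: 0.0174
```

Request:
drive_tool:
  deltas:
    - {"translation": [0,0.008,0],"twist": [0,0,0]}
    - {"translation": [0,0.008,0],"twist": [0,0,0]}
    - {"translation": [0,0.008,0],"twist": [0,0,0]}
    - {"translation": [0,0.008,0],"twist": [0,0,0]}
    - {"translation": [0,0.008,0],"twist": [0,0,0]}
    - {"translation": [0,0.008,0],"twist": [0,0,0]}
    - {"translation": [0,0.004,0],"twist": [0,0,0]}

```text
time: 8.35
tcp_pos: [0.6423, 0.0902, 0.2576]
eef_rot: [-1.845, -2.542, 0.0]
contact_force: [-0.3, -0.3, -2.3]
width: 0.0172
```

```bash
python3 mv.py .516 -.278 .32 -20.6 12 ; python3 - <<'E'
from h import *
im=env.camera("top"); c=im[130:260,200:400]; d=env.camera("side")[100:330,200:500]
cv2.imwrite("pics/t3.png",np.hstack([cv2.resize(x,(400,300)) for x in (c,d)])[:,:,::-1])
E
```

```text
at [0.6423 0.0902 0.2576] yaw 18.05 F [-0.3 -0.3 -2.3] w 0.0172 t 8.35 twist [-0.      0.      0.6746] /n [-0.      0.      0.0562]
step 0.0328481370930533
0 [-0.0259 -0.0195 -0.0052]
1 [-0.027  -0.018  -0.0052]
2 [-0.0279 -0.0165 -0.0052]
3 [-0.0288 -0.0149 -0.0052]
4 [-0.0296 -0.0132 -0.0052]
5 [-0.0303 -0.0116 -0.0052]
6 [-0.0309 -0.0098 -0.0052]
7 [-0.0314 -0.0081 -0.0052]
8 [-0.0318 -0.0063 -0.0052]
9 [-0.0321 -0.0045 -0.0052]
10 [-0.0323 -0.0027 -0.0052]
11 [-0.0324 -0.0009 -0.0052]
```

View pics/t3.png

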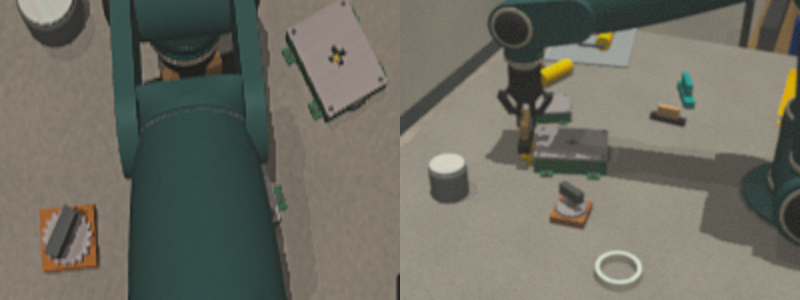

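In the side view the box top looks bare and yellow is on the bench beyond the +x edge. I'll recheck once the arm is out of the way. Carrying the scraper back to its place.

Request:
drive_tool:
  deltas:
    - {"translation": [0,0,-0.03],"twist": [0,0,0]}
    - {"translation": [0,0,-0.032],"twist": [0,0,0]}

```text
time: 8.65
tcp_pos: [0.6412, 0.0899, 0.3193]
eef_rot: [-1.844, -2.541, 0.003]
contact_force: [-0.1, -0.1, -2.6]
width: 0.017
```

Request:
drive_tool:
  deltas:
    - {"translation": [-0.026,-0.019,0],"twist": [0,0,0.056]}
    - {"translation": [-0.027,-0.018,0],"twist": [0,0,0.056]}
    - {"translation": [-0.028,-0.016,0],"twist": [0,0,0.056]}
    - {"translation": [-0.029,-0.015,0],"twist": [0,0,0.056]}
    - {"translation": [-0.03,-0.013,0],"twist": [0,0,0.056]}
    - {"translation": [-0.03,-0.012,0],"twist": [0,0,0.056]}
    - {"translation": [-0.031,-0.01,0],"twist": [0,0,0.056]}
    - {"translation": [-0.031,-0.008,0],"twist": [0,0,0.056]}
    - {"translation": [-0.032,-0.006,0],"twist": [0,0,0.056]}
    - {"translation": [-0.032,-0.004,0],"twist": [0,0,0.056]}
    - {"translation": [-0.032,-0.003,0],"twist": [0,0,0.056]}
    - {"translation": [-0.032,-0.001,0],"twist": [0,0,0.056]}

```text
time: 9.85
tcp_pos: [0.5162, -0.2787, 0.3199]
eef_rot: [2.583, 1.789, 0.0]
contact_force: [1.4, -0.7, -3.4]
width: 0.017
```

Request:
drive_tool:
  deltas:
    - {"translation": [0,0,0.02],"twist": [0,0,0]}
    - {"translation": [0,0,0.03],"twist": [0,0,0]}
    - {"translation": [0,0,0.03],"twist": [0,0,0]}
    - {"translation": [0,0,0.01],"twist": [0,0,0]}
    - {"translation": [0,0,0],"twist": [0,0,0]}
    - {"translation": [0,0,0],"twist": [0,0,0]}

```text
time: 10.45
tcp_pos: [0.5174, -0.2777, 0.2312]
eef_rot: [2.579, 1.791, 0.001]
contact_force: [-0.6, 0.5, -2.1]
width: 0.0171
```

```bash
python3 mv.py .516 -.277 .206 -20.6 1 ; python3 - <<'E'
from h import *
im=env.camera("top"); c=im[130:260,210:410]; d=env.camera("side")[60:290,250:550]
cv2.imwrite("pics/t4.png",np.hstack([cv2.resize(x,(400,300)) for x in (c,d)])[:,:,::-1]); cv2.imwrite("pics/t4f.png",im[:,:,::-1])
E
```

```text
at [ 0.5174 -0.2777  0.2312] yaw -20.45 F [-0.6  0.5 -2.1] w 0.0171 t 10.45 twist [0.0014 0.0003 0.0027] /n [0.0014 0.0003 0.0027]
step 0.02523116127010596
0 [ 0.0002 -0.0016  0.0252]
```

View pics/t4.png

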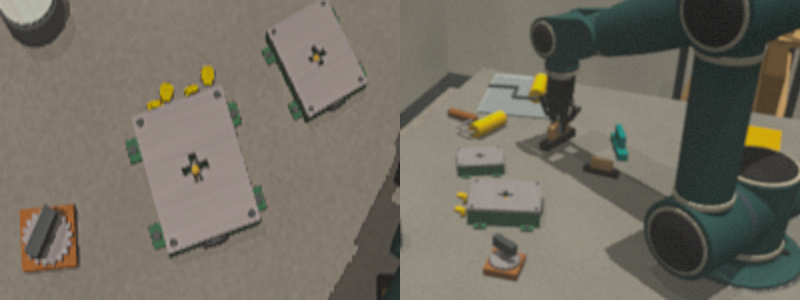

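All four chips are off the top, lying on the bench at the +x edge. Socket and top are clear. Setting the scraper down.

Request:
drive_tool:
  deltas:
    - {"translation": [0,-0.001,0.014],"twist": [0,0,0]}
    - {"translation": [0,0,0.006],"twist": [0,0,0]}
    - {"translation": [0,0,0.003],"twist": [0,0,0]}
    - {"translation": [0,0,0.002],"twist": [0,0,0]}
    - {"translation": [0,0,0.001],"twist": [0,0,0]}
    - {"translation": [0,0,0],"twist": [0,0,0]}

```text
time: 11.15
tcp_pos: [0.5161, -0.2772, 0.2069]
eef_rot: [-2.58, -1.791, 0.001]
contact_force: [-22.9, 14.6, 42.1]
width: 0.0173
```

```bash
python3 mv.py .516 -.277 .206 -20.6 1
```

```text
at [ 0.5161 -0.2772  0.2069] yaw -20.45 F [-22.9  14.6  42.1] w 0.0173 t 11.15 twist [-0.0009 -0.0001  0.0027] /n [-0.0009 -0.0001  0.0027]
step 0.0009116345451689531
0 [ 0.0001 -0.0002  0.0009]
```

Request:
drive_tool:
  deltas:
    - {"translation": [0,0,-0.001],"twist": [0,0,0]}
    - {"translation": [0,0,0],"twist": [0,0,0]}

```text
time: 11.35
tcp_pos: [0.516, -0.2771, 0.2069]
eef_rot: [-2.58, -1.791, 0.001]
contact_force: [-16.8, 10.9, 30.2]
width: 0.0172
```

Request:
drive_tool:
  deltas:
    - {"translation": [0,0,0],"twist": [0,0,0]}
    - {"translation": [0,0,0],"twist": [0,0,0]}
    - {"translation": [0,0,0],"twist": [0,0,0]}
    - {"translation": [0,0,0],"twist": [0,0,0]}
    - {"translation": [0,0,0],"twist": [0,0,0]}
    - {"translation": [0,0,0],"twist": [0,0,0]}
    - {"translation": [0,0,0],"twist": [0,0,0]}
  grip: 0

```text
time: 12.05
tcp_pos: [0.5161, -0.2773, 0.2047]
eef_rot: [-2.581, -1.792, 0.0]
contact_force: [0.3, -0.1, 0.4]
width: 0.0854
```

Request:
drive_tool:
  deltas:
    - {"translation": [0,0,-0.01],"twist": [0,0,0]}
    - {"translation": [0,0,-0.03],"twist": [0,0,0]}
    - {"translation": [0,0,-0.04],"twist": [0,0,0]}
    - {"translation": [0,0,-0.02],"twist": [0,0,0]}

```text
time: 12.45
tcp_pos: [0.5163, -0.2774, 0.309]
eef_rot: [2.578, 1.79, 0.002]
contact_force: [1.0, -0.3, 0.3]
width: 0.0853
```

```bash
python3 mv.py .4605 .2555 .306 64.5 18; python3 - <<'E'
from h import *
im=cv2.imread("pics/t4f.png")
S=8; x0,y0=205,205
up=cv2.resize(im[y0:y0+55,x0:x0+60],None,fx=S,fy=S,interpolation=cv2.INTER_CUBIC)
c2=cv2.resize(im[180:230,285:330],(486,540),interpolation=cv2.INTER_CUBIC)
cv2.imwrite("pics/g.png",up)
top=env.camera("top")[:,:,::-1]; cv2.imwrite("pics/t5.png",top)
E
```

```text
at [ 0.5163 -0.2774  0.309 ] yaw -20.45 F [ 1.  -0.3  0.3] w 0.0853 t 12.45 twist [ 0.0025  0.0032 -1.4827] /n [ 0.0001  0.0002 -0.0824]
step 0.029766280968567444
0 [ 0.0267 -0.0132  0.0001]
1 [ 0.0277 -0.011   0.0001]
2 [ 0.0285 -0.0087  0.0001]
3 [ 0.0291 -0.0063  0.0001]
4 [ 0.0295 -0.0039  0.0001]
5 [ 0.0297 -0.0015  0.0001]
6 [0.0297 0.001  0.0001]
7 [0.0296 0.0034 0.0001]
8 [0.0292 0.0058 0.0001]
9 [0.0286 0.0082 0.0002]
10 [0.0278 0.0106 0.0002]
11 [0.0269 0.0128 0.0002]
12 [0.0257 0.015  0.0002]
13 [0.0244 0.017  0.0002]
14 [0.0229 0.019  0.0002]
15 [0.0213 0.0208 0.0002]
16 [0.0195 0.0225 0.0002]
17 [0.0176 0.024  0.0002]
```

View pics/g.png

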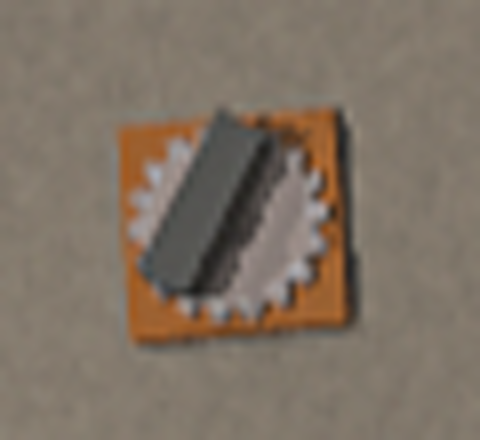

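```bash
python3 - <<'E'
from h import *
f=lambda p,z: ray("top",(np.array(p,float)+.5)/8-.5+205,z)*1000
b=f([(220,110),(272,132),(195,292),(142,262)],.078); print(b.round(1),b.mean(0),np.linalg.norm(np.roll(b,-1,0)-b,axis=1))
for i,j in((3,0),(2,1)): d=b[j]-b[i]; print(np.degrees(np.arctan2(d[1],d[0])))
print("wheel",f([(230,218)],.028), "left/right",f([(128,218),(332,218),(230,320)],.028))
E
```

```text
[[492.4 253.2]
 [485.1 236. ]
 [432.8 259.5]
 [442.5 276.9]] [463.19737694 256.38099259] [18.64256007 57.34698812 20.00632315 55.20779039]
-25.500080308596537
-24.161968836549388
wheel [[463.06075287 257.4889231 ]] left/right [[463.09887192 292.0344485 ]
 [463.02261629 222.92751816]
 [428.41718378 256.47661277]]
```

Request:
drive_tool:
  deltas:
    - {"translation": [0.027,-0.013,0],"twist": [0,0,-0.082]}
    - {"translation": [0.028,-0.011,0],"twist": [0,0,-0.082]}
    - {"translation": [0.028,-0.009,0],"twist": [0,0,-0.082]}
    - {"translation": [0.029,-0.006,0],"twist": [0,0,-0.082]}
    - {"translation": [0.03,-0.004,0],"twist": [0,0,-0.082]}
    - {"translation": [0.03,-0.002,0],"twist": [0,0,-0.082]}
    - {"translation": [0.03,0.001,0],"twist": [0,0,-0.082]}
    - {"translation": [0.03,0.003,0],"twist": [0,0,-0.082]}
    - {"translation": [0.029,0.006,0],"twist": [0,0,-0.082]}
    - {"translation": [0.029,0.008,0],"twist": [0,0,-0.082]}
    - {"translation": [0.028,0.011,0],"twist": [0,0,-0.082]}
    - {"translation": [0.027,0.013,0],"twist": [0,0,-0.082]}

```text
time: 13.7
tcp_pos: [0.4788, 0.0813, 0.3054]
eef_rot: [1.423, 2.8, 0.001]
contact_force: [0.5, -0.7, -0.5]
width: 0.0856
```

Request:
drive_tool:
  deltas:
    - {"translation": [0.026,0.015,0],"twist": [0,0,-0.082]}
    - {"translation": [0.024,0.017,0],"twist": [0,0,-0.082]}
    - {"translation": [0.023,0.019,0],"twist": [0,0,-0.082]}
    - {"translation": [0.021,0.021,0],"twist": [0,0,-0.082]}
    - {"translation": [0.019,0.022,0],"twist": [0,0,-0.082]}
    - {"translation": [0.018,0.024,0],"twist": [0,0,-0.082]}
    - {"translation": [0,0,0],"twist": [0,0,0]}

```text
time: 14.4
tcp_pos: [0.4611, 0.2597, 0.3052]
eef_rot: [-0.696, -3.064, -0.001]
contact_force: [0.2, 0.3, 0.1]
width: 0.0854
```

```bash
python3 mv.py .463 .257 .219 65 1
```

```text
at [0.4611 0.2597 0.3052] yaw 64.42 F [0.2 0.3 0.1] w 0.0854 t 14.4 twist [ 0.0007 -0.0002 -0.0102] /n [ 0.0007 -0.0002 -0.0102]
step 0.08622295900239678
0 [-0.0029 -0.0017  0.0862]
```

Request:
drive_tool:
  deltas:
    - {"translation": [-0.003,-0.002,0.02],"twist": [0,0,-0.01]}
    - {"translation": [0,0,0.03],"twist": [0,0,0]}
    - {"translation": [0,0,0.025],"twist": [0,0,0]}
    - {"translation": [0,0,0.01],"twist": [0,0,0]}
    - {"translation": [0,0,0],"twist": [0,0,0]}
    - {"translation": [0,0,0],"twist": [0,0,0]}

```text
time: 15.0
tcp_pos: [0.4638, 0.2542, 0.221]
eef_rot: [0.689, 3.064, 0.001]
contact_force: [-0.2, 1.1, 0.1]
width: 0.0855
```

Request:
drive_tool:
  deltas:
    - {"translation": [0,0,0],"twist": [0,0,0]}
    - {"translation": [0,0,0],"twist": [0,0,0]}
    - {"translation": [0,0,0],"twist": [0,0,0]}
    - {"translation": [0,0,0],"twist": [0,0,0]}
    - {"translation": [0,0,0],"twist": [0,0,0]}
    - {"translation": [0,0,0],"twist": [0,0,0]}
    - {"translation": [0,0,0],"twist": [0,0,0]}
    - {"translation": [0,0,0],"twist": [0,0,0]}
    - {"translation": [0,0,0],"twist": [0,0,0]}
    - {"translation": [0,0,0],"twist": [0,0,0]}
  grip: 1
  newtons: 80

```text
time: 16.0
tcp_pos: [0.4637, 0.2543, 0.2203]
eef_rot: [0.688, 3.065, 0.001]
contact_force: [0.1, 0.5, 5.5]
width: 0.017
```

```bash
python3 mv.py .463 .257 .219 65 1; python3 -c "
from cell import env
print(env.state()['torque'])"
```

```text
at [0.4637 0.2543 0.2203] yaw 64.69 F [0.1 0.5 5.5] w 0.017 t 16.0 twist [ 0.0008  0.0006 -0.0054] /n [ 0.0008  0.0006 -0.0054]
step 0.003063177138852717
0 [0.0018 0.0022 0.0013]
[0.08059163 0.00817634 0.01327978]
```

Request:
drive_tool:
  deltas:
    - {"translation": [0,0,-0.01],"twist": [0,0,0]}
    - {"translation": [0,0,-0.03],"twist": [0,0,0]}
    - {"translation": [0,0,-0.03],"twist": [0,0,0]}
    - {"translation": [0,0,-0.02],"twist": [0,0,0]}

```text
time: 16.4
tcp_pos: [0.4634, 0.2541, 0.312]
eef_rot: [0.688, 3.064, 0.001]
contact_force: [-0.4, -0.3, -2.6]
width: 0.017
```

```bash
python3 mv.py .5415 .0575 .30 18 10
```

```text
at [0.4634 0.2541 0.312 ] yaw 64.69 F [-0.4 -0.3 -2.6] w 0.017 t 16.4 twist [1.000e-03 3.000e-04 8.148e-01] /n [0.0001 0.     0.0815]
step 0.021190848610058873
0 [-0.0155 -0.0144  0.0012]
1 [-0.0166 -0.0131  0.0012]
2 [-0.0176 -0.0117  0.0012]
3 [-0.0185 -0.0103  0.0012]
4 [-0.0193 -0.0087  0.0012]
5 [-0.0199 -0.0071  0.0012]
6 [-0.0204 -0.0055  0.0012]
7 [-0.0208 -0.0038  0.0012]
8 [-0.0211 -0.0021  0.0012]
9 [-0.0212 -0.0004  0.0012]
```

Request:
drive_tool:
  deltas:
    - {"translation": [-0.016,-0.014,0],"twist": [0,0,0.081]}
    - {"translation": [-0.017,-0.013,0],"twist": [0,0,0.081]}
    - {"translation": [-0.018,-0.012,0],"twist": [0,0,0.081]}
    - {"translation": [-0.018,-0.01,0],"twist": [0,0,0.081]}
    - {"translation": [-0.019,-0.009,0],"twist": [0,0,0.082]}
    - {"translation": [-0.02,-0.007,0],"twist": [0,0,0.082]}
    - {"translation": [-0.02,-0.006,0],"twist": [0,0,0.082]}
    - {"translation": [-0.021,-0.004,0],"twist": [0,0,0.082]}
    - {"translation": [-0.021,-0.002,0],"twist": [0,0,0.082]}
    - {"translation": [-0.021,0,0],"twist": [0,0,0.082]}
    - {"translation": [0,0,0],"twist": [0,0,0]}
    - {"translation": [0,0,0],"twist": [0,0,0]}

```text
time: 17.6
tcp_pos: [0.542, 0.0577, 0.3097]
eef_rot: [-1.847, -2.54, 0.001]
contact_force: [0.2, 0.3, -2.3]
width: 0.0175
```

```bash
python3 mv.py .5415 .0575 .30 18 1; python3 - <<'E'
from h import *
im=env.camera("side"); cv2.imwrite("pics/s6.png",im[:,:,::-1])
p=env.state()["tcp_pos"]-[0,0,.2163]
u,v=proj("side",p)[0].astype(int); print(u,v,proj("side",[.5415,.0575,.05]),proj("top",p))
c=im[v-45:v+55,u-70:u+70]; print(u-70,v-45)
cv2.imwrite("pics/s6c.png",cv2.resize(c,(780,557),interpolation=cv2.INTER_CUBIC)[:,:,::-1])
cv2.imwrite("pics/t6.png",env.camera("top")[:,:,::-1])
E
```

```text
at [0.542  0.0577 0.3097] yaw 17.95 F [ 0.2  0.3 -2.3] w 0.0175 t 17.6 twist [-0.0006 -0.0003 -0.0009] /n [-0.0006 -0.0003 -0.0009]
step 0.009717165758610855
0 [-0.0001 -0.0006  0.0097]
327 196 [[327.81072772 208.37102869]] [[306.66215604 198.52563607]]
257 151
```

View pics/s6c.png

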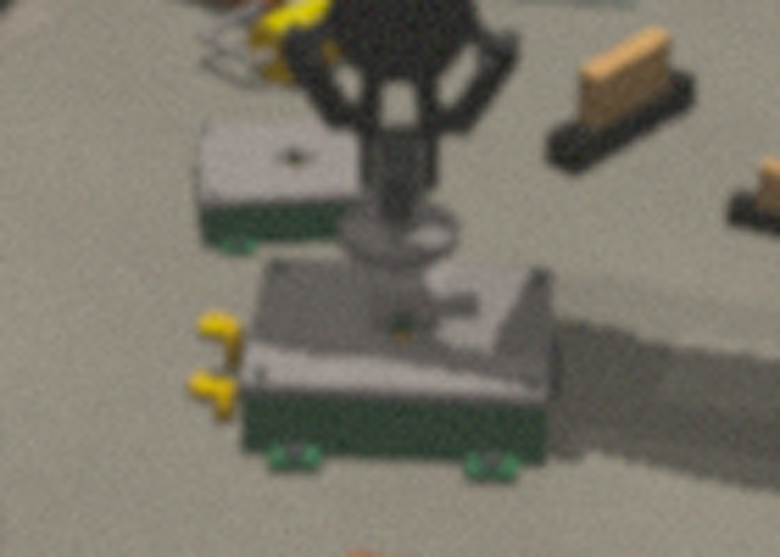

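Held gear hangs level above the box. Wheel ellipse spans crop u 340–459 (v≈235), and the socket with its brass latch sits at about (402,325). The scraper stands upright at the back.

```bash
python3 - <<'E'
from h import *
k=780/140
im=cv2.imread("pics/s6.png"); 
p=env.state()["tcp_pos"]-[0,0,.2003]
print("wheel expected side", (proj("side",p+[[0,0,.004]])-[257,151]+.5)*k, "latch exp",(proj("side",[.5415,.0575,.04])-[257,151]+.5)*k,"socket exp",(proj("side",[.5415,.0575,.05])-[257,151]+.5)*k)
# brass in both views
for n,f,b in(("top","pics/t4f.png",(295,190,320,215)),("side","pics/s6.png",(320,203,338,215))):
    hs=cv2.cvtColor(cv2.resize(cv2.imread(f),None,fx=8,fy=8,interpolation=cv2.INTER_CUBIC),cv2.COLOR_BGR2HSV).astype(int)
    u0,v0,u1,v1=[8*x for x in b]; h=hs[v0:v1,u0:u1]
    m=(h[...,0]>10)&(h[...,0]<30)&(h[...,1]>(110 if n=="top" else 90)); y,x=np.nonzero(m)
    uv=np.array([x.mean()+u0+.5,y.mean()+v0+.5])/8-.5
    d=h[...,2]<(75 if n=="top" else 60); Y,X=np.nonzero(d); 
    uv2=np.array([(X.min()+X.max())/2+u0+.5,(Y.min()+Y.max())/2+v0+.5])/8-.5
    print(n,m.sum(),uv,"latch world@.04",ray(n,uv,.04)*1000,"dark@.05",d.sum(),ray(n,uv2,.05)*1000)
# box top corners in top image t4f via mask
S=4;up=cv2.GaussianBlur(cv2.resize(cv2.imread("pics/t4f.png"),None,fx=S,fy=S,interpolation=cv2.INTER_CUBIC),(5,5),0);h=cv2.cvtColor(up,cv2.COLOR_BGR2HSV).astype(int)
m=((h[...,1]<36)&(h[...,2]>125)).astype(np.uint8);M=np.zeros_like(m);M[S*160:S*250,S*265:S*345]=m[S*160:S*250,S*265:S*345]
M=cv2.morphologyEx(cv2.morphologyEx(M,cv2.MORPH_CLOSE,np.ones((61,61))),cv2.MORPH_OPEN,np.ones((21,21)))
c=max(cv2.findContours(M,0,1)[0],key=cv2.contourArea)[:,0]
print(cv2.minAreaRect((ray("top",(c+.5)/S-.5,.05)*1000).astype(np.float32)))
E
```

```text
wheel expected side [[397.09655959 228.2837942 ]] latch exp [[397.15395614 336.98581113]] socket exp [[397.30262585 322.42430268]]
top 1036 [307.29222973 203.17784749] latch world@.04 [[539.75973856  56.68367566]] dark@.05 2502 [[540.9198931   56.93052272]]
side 18 [328.83333333 210.55555556] latch world@.04 [[539.31250515  53.95237632]] dark@.05 45 [[538.73229416  59.08416363]]
((555.1926879882812, 61.36004638671875), (202.2520751953125, 132.92379760742188), 16.914119720458984)
```

```bash
python3 mv.py .5412 .0558 .271 18 1
```

```text
at [0.5419 0.0583 0.3097] yaw 18.01 F [-0.4  0.  -2.3] w 0.0166 t 17.7 twist [-0.0003 -0.0002  0.0002] /n [-0.0003 -0.0002  0.0002]
step 0.03881304923591529
0 [-0.0022 -0.0014  0.0387]
```

Request:
drive_tool:
  deltas:
    - {"translation": [-0.0022,-0.001,0.01],"twist": [0,0,0]}
    - {"translation": [0,0,0.014],"twist": [0,0,0]}
    - {"translation": [0,0,0.012],"twist": [0,0,0]}
    - {"translation": [0,0,0.003],"twist": [0,0,0]}
    - {"translation": [0,0,0],"twist": [0,0,0]}
    - {"translation": [0,0,0],"twist": [0,0,0]}
    - {"translation": [0,0,0.002],"twist": [0,0,0]}
    - {"translation": [0,0,0.002],"twist": [0,0,0]}
    - {"translation": [0,0,0.002],"twist": [0,0,0]}
    - {"translation": [0,0,0],"twist": [0,0,0]}

```text
time: 18.7
tcp_pos: [0.5418, 0.0555, 0.2644]
eef_rot: [-1.848, -2.54, 0.0]
contact_force: [-0.0, 0.6, -1.8]
width: 0.0168
```

```bash
python3 mv.py .5412 .0558 .271 18 1; python3 -c "
from cell import env
print(env.state()['torque'])"
```

```text
at [0.5418 0.0555 0.2644] yaw 17.93 F [-0.   0.6 -1.8] w 0.0168 t 18.7 twist [-0.0003 -0.     -0.0012] /n [-0.0003 -0.     -0.0012]
step 0.006588879703016408
0 [ 0.0005 -0.0005 -0.0066]
[-0.03249901  0.01449601  0.00344119]
```

Request:
drive_tool:
  deltas:
    - {"translation": [0,0,0.001],"twist": [0,0,0]}
    - {"translation": [0,0,0.001],"twist": [0,0,0]}
    - {"translation": [0,0,0.001],"twist": [0,0,0]}
    - {"translation": [0,0,0],"twist": [0,0,0]}
    - {"translation": [0,0,0],"twist": [0,0,0]}

```text
time: 19.2
tcp_pos: [0.5419, 0.0553, 0.2627]
eef_rot: [1.848, 2.54, -0.0]
contact_force: [-4.6, -3.0, 9.2]
width: 0.0171
```

```bash
python3 mv.py .5412 .0558 .271 18 1; python3 -c "
from cell import env
print(env.state()['torque'])"
```

```text
at [0.5419 0.0553 0.2627] yaw 17.93 F [-4.6 -3.   9.2] w 0.0171 t 19.2 twist [ 0.0004  0.0008 -0.0012] /n [ 0.0004  0.0008 -0.0012]
step 0.008393605250880756
0 [ 0.0007 -0.0005 -0.0083]
[-0.6800001   0.91544667  0.02148893]
```

Contact just inside the mouth. The force and moment put it on the +x side, so I shift the gear about 1 mm towards -x.

Request:
drive_tool:
  deltas:
    - {"translation": [0,-0.0005,-0.001],"twist": [0,0,0]}
    - {"translation": [-0.0003,-0.0005,0],"twist": [0,0,0]}
    - {"translation": [0,0,0.001],"twist": [0,0,0]}
    - {"translation": [0,0,0.001],"twist": [0,0,0]}
    - {"translation": [0,0,0.001],"twist": [0,0,0]}
    - {"translation": [0,0,0],"twist": [0,0,0]}
    - {"translation": [0,0,0],"twist": [0,0,0]}

```text
time: 19.9
tcp_pos: [0.5411, 0.0547, 0.2596]
eef_rot: [1.848, 2.54, -0.0]
contact_force: [1.9, -4.1, -1.5]
width: 0.0167
```

```bash
python3 mv.py .5412 .0558 .271 18 1; python3 -c "
from cell import env
print(env.state()['torque'])"
```

```text
at [0.5411 0.0547 0.2596] yaw 17.93 F [ 1.9 -4.1 -1.5] w 0.0167 t 19.9 twist [ 0.0001  0.0006 -0.0013] /n [ 0.0001  0.0006 -0.0013]
step 0.011470798445287533
0 [ 0.001   0.0004 -0.0114]
[-1.0341429  -0.52936191 -0.01986311]
```

The foot has entered, with no vertical load left. Centring a little towards -y and descending.

Request:
drive_tool:
  deltas:
    - {"translation": [-0.0007,0,0.001],"twist": [0,0,0]}
    - {"translation": [0,0,0.0015],"twist": [0,0,0]}
    - {"translation": [0,0,0.0015],"twist": [0,0,0]}
    - {"translation": [0,0,0.0015],"twist": [0,0,0]}
    - {"translation": [0,0,0],"twist": [0,0,0]}
    - {"translation": [0,0,0],"twist": [0,0,0]}

```text
time: 20.5
tcp_pos: [0.5412, 0.0543, 0.2543]
eef_rot: [-1.848, -2.54, 0.0]
contact_force: [-2.5, -2.0, 3.4]
width: 0.0166
```

```bash
python3 mv.py .5412 .0558 .271 18 1; python3 -c "
from cell import env
print(env.state()['torque'])"
```

```text
at [0.5412 0.0543 0.2543] yaw 17.94 F [-2.5 -2.   3.4] w 0.0166 t 20.5 twist [-0.0001 -0.0001 -0.0011] /n [-0.0001 -0.0001 -0.0011]
step 0.016780066114260618
0 [ 0.0014  0.0005 -0.0167]
[-0.29639448  0.42456    -0.00510286]
```

Latch is touching (about 5.7 N up). Grip up to 110 N, then pressing home.

Request:
drive_tool:
  deltas:
    - {"translation": [-0.0003,-0.0006,0],"twist": [0,0,0]}
    - {"translation": [0,0,0.001],"twist": [0,0,0]}
    - {"translation": [0,0,0.001],"twist": [0,0,0]}
    - {"translation": [0,0,0.001],"twist": [0,0,0]}
    - {"translation": [0,0,0.001],"twist": [0,0,0]}
    - {"translation": [0,0,0.001],"twist": [0,0,0]}
    - {"translation": [0,0,0],"twist": [0,0,0]}
    - {"translation": [0,0,0],"twist": [0,0,0]}
  grip: 1
  newtons: 110

```text
time: 21.3
tcp_pos: [0.5409, 0.054, 0.2503]
eef_rot: [1.848, 2.54, 0.002]
contact_force: [-4.0, 3.2, 15.2]
width: 0.0165
```

```bash
python3 mv.py .5412 .0558 .271 18 1; python3 -c "
from cell import env
print(env.state()['torque'])"
```

```text
at [0.5409 0.054  0.2503] yaw 17.94 F [-4.   3.2 15.2] w 0.0165 t 21.3 twist [ 0.0012 -0.0002 -0.0011] /n [ 0.0012 -0.0002 -0.0011]
step 0.020766702485694108
0 [ 0.0016  0.0009 -0.0207]
[ 0.51307414  0.82587239 -0.04841678]
```

Request:
drive_tool:
  deltas:
    - {"translation": [0,-0.0003,0.0005],"twist": [0,0,0]}
    - {"translation": [0,0,0.0005],"twist": [0,0,0]}
    - {"translation": [0,0,0],"twist": [0,0,0]}
    - {"translation": [0,0,0],"twist": [0,0,0]}
    - {"translation": [0,0,0],"twist": [0,0,0]}

```text
time: 21.8
tcp_pos: [0.5407, 0.054, 0.2503]
eef_rot: [1.847, 2.54, 0.003]
contact_force: [-7.3, 4.1, 23.3]
width: 0.0162
```

```bash
python3 mv.py .5412 .0558 .271 18 1; python3 - <<'E'
from h import *
print(env.state()['torque'])
im=env.camera("side"); cv2.imwrite("pics/s7c.png",cv2.resize(im[165:255,270:382],(780,627)[:1]+(600,),interpolation=cv2.INTER_CUBIC)[:,:,::-1])
E
```

```text
at [0.5407 0.054  0.2503] yaw 17.94 F [-7.3  4.1 23.3] w 0.0162 t 21.8 twist [ 0.0021 -0.0001 -0.001 ] /n [ 0.0021 -0.0001 -0.001 ]
step 0.020830709308518994
0 [ 0.0016  0.0011 -0.0207]
[ 0.58361703  1.43938641 -0.03828057]
```

View pics/s7c.png

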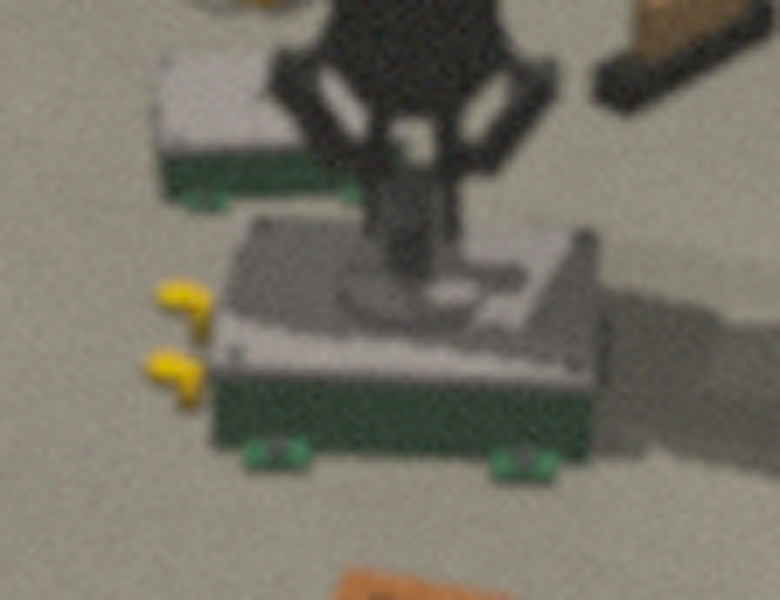

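The wheel sits flat on the box top (ellipse at about (410,290)), and z has stopped at 0.2503, exactly the predicted home height. One small relief of the side load to check that the stop is the seat and not a jam.

Request:
drive_tool:
  deltas:
    - {"translation": [0.0004,-0.0005,0],"twist": [0,0,0]}
    - {"translation": [0,0,0.0005],"twist": [0,0,0]}
    - {"translation": [0,0,0],"twist": [0,0,0]}
    - {"translation": [0,0,0],"twist": [0,0,0]}
    - {"translation": [0,0,0],"twist": [0,0,0]}
    - {"translation": [0,0,0],"twist": [0,0,0]}

```text
time: 22.45
tcp_pos: [0.5405, 0.0541, 0.2503]
eef_rot: [1.846, 2.538, 0.004]
contact_force: [-3.7, 1.0, 25.8]
width: 0.0164
```

```bash
python3 mv.py .5412 .0558 .2503 18 1;  python3 - <<'E'
from h import *
print(env.state()['torque'])
# gear wheel check / scraper and bystanders in latest top view vs start
a=cv2.imread("pics/top0.png");b=env.camera("top")[:,:,::-1].copy();cv2.imwrite("pics/t8.png",b)
for n,(u0,v0,u1,v1) in dict(tin=(200,105,250,155),roller=(405,80,465,155),tape=(160,268,205,312),scraper=(400,195,460,232)).items():
    print(n,np.abs(a[v0:v1,u0:u1].astype(int)-b[v0:v1,u0:u1]).mean().round(1))
E
```

```text
at [0.5405 0.0541 0.2503] yaw 17.94 F [-3.7  1.  25.8] w 0.0164 t 22.45 twist [ 0.0035  0.0007 -0.0011] /n [ 0.0035  0.0007 -0.0011]
step 0.00190051676459294
0 [ 0.0014  0.0012 -0.    ]
[ 0.27491551  0.90251994 -0.00579557]
tin 5.2
roller 4.9
tape 38.1
scraper 5.6
```

View pics/t8.png

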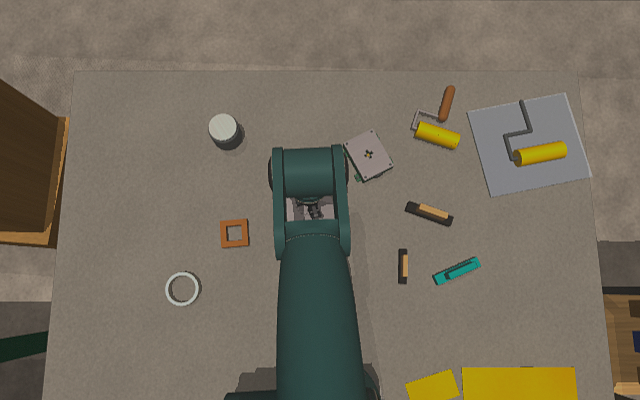

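Tape (183,289), tin (224,130), roller (438,130) and scraper (429,213) are where they were at the start. The tape pixels differ only because the arm's shadow has gone. The stand at (234,232) is empty and the gear is in the box. Handing in.

```bash
python3 -c "
from cell import env
print(env.hand_in()); s=env.state(); print(s['tcp_pos'],s['contact_force'],s['width'],s['time'])"
```

```text
the job is handed in; nothing more can be done
None
the job is handed in; nothing more can be done
```

The job is done and handed in at about 22.5 s of the 64 s allowed. I got no verdict back.

- **Chips:** The larger black scraper swept all four chips off the far (+x) edge of the box. The next picture showed the top and socket clear. The chips lie on the bench by that edge, two of them apparently leaning against the box.
- **Scraper:** It stands upright, released, back where it started. Setting it down pressed it on the bench with about 42 N for a moment. That load went through the held scraper, not the gripper's body, and I eased it before letting go.
- **Gear:** I lifted it from the stand and turned it to mesh. It first caught on the +x side of the socket mouth, and shifting it about 1 mm freed it. It then went down against the latch until it stopped.
- **Last checks:** The arm stopped at z = 0.2503, the height predicted for fully home. It stayed there under two further presses, with about 26 N upward on the tool and the grip set to 110 N. The latch cannot be read directly, so "fully home" rests on that height, the force and the side picture.
- **Bystanders:** The tin, roller and tape look unmoved. A pixel comparison flagged the tape, but the picture shows it in place; the arm's shadow had moved off it.

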